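# Open the latched roller chest

### The job

Open the rust-red roller chest: lift the steel paddle on its lid to draw back the hidden pawl, without forcing the catch, and with the paddle raise the lid about a third of the way. Let go, so that the paddle drops back flat and the lid stands part-open by itself; then move the lid itself, not the paddle, and swing it all the way back to its stop without flinging it. Leave the other things on the bench where they lie.

Things in the scene. Friction and masses are not known exactly. Their poses are not given: they have to be found in the camera images.
- chest: rust-red steel chest fixed to the bench, 180 mm (x) by 360 mm (y), open top 112 mm above the bench, closed by a flat lid with a steel paddle. Origin: centre of its underside. x points from the front (paddle side) to the hinge side, y along its length, z up; yaw within 20 degrees. (The smaller red case with a bail handle at the bench's side is only equipment.)
- lid (a joint): lid angle (rad): 0 shut and latched, grows as the front edge rises, stop at 1.72. Plate 12 mm thick, 190 mm from hinge to front edge, 368 mm along y, 0.35 to 0.65 kg; its front edge juts 10 mm beyond the chest's front wall. Stiff friction hinges (1 N m) hold it wherever it is left.
- lid_hinge (a point): point on the lid's hinge axis at the middle of its length; in the chest's frame 90 mm to +x and 112 mm up (the plane of the lid's underside). The hinge axis is the chest's y axis. This point's axes turn with the lid: its -x runs along the underside from the hinge to the front edge.
- edge_left (a point): point on the lid's front edge, at half its thickness, 105 mm to the chest's +y of the paddle's middle; turns with the lid
- edge_right (a point): the same, 105 mm to the chest's -y of the paddle's middle
- paddle (a joint): paddle angle (rad) relative to the lid: 0 flat over the lid, grows as its free end is lifted, stop at 0.70. A spring returns it (3 N at the free end at first, 5 N at the stop). The pawl clears its hidden keeper somewhere between 0.15 and 0.5, different each time; at the stop the paddle carries the lid with it (5 to 10 N at the free end).
- paddle_tip (a point): mid-thickness, mid-width of the paddle, 80 mm from its pivot, 16 mm short of its free end. Steel plate 96 long, 44 wide, 8 mm thick (12 mm bead at the end), along the chest's x at the lid's middle, 133 mm above the bench when shut; its free end juts 36 mm beyond the lid's front edge, to be pinched by its sides or hooked from below. Axes turn with the paddle; -x points to the free end.
- pawl: hidden hook inside the chest, fixed to the paddle, hanging 45 mm below the origin. Origin: on the paddle's pivot line, which is parallel to the chest's y and lies 130 mm in front of the lid's hinge line and 21 mm above it when shut. It must not be dragged against its keeper with more than 30 N.
- roller: ink roller with a wooden handle, 170 mm long, 36 mm high, lying on the bench behind the chest; origin on the bench under its axis, 130 mm from the handle's end
- spatula: ink spatula with a wooden handle, 200 mm long, lying flat in front of the chest; origin at its middle, on the bench
- bowl: blue plastic bowl, 120 mm across, 55 mm high; origin under its centre
- tin: plain steel ink tin, 84 mm across, 75 mm high; origin under its centre
- jar: glass jar, 64 mm across, 90 mm high; origin under its centre
- brush: brush with a wooden handle, 180 mm long, lying beside the chest; origin at its middle, on the bench

How it is judged:
On the way, in this order (a step that is already met when the one before it is completed fails the run):
1. the paddle is lifted and the lid rises with it (value of joint paddle above 0.3 rad and value of joint lid above 0.12 rad), for 0.1 s.
2. the lid is let go: paddle back flat, lid standing part-open by itself (value of joint paddle below 0.1 rad and value of joint lid between 0.25 and 1.2 rad and contact force between the fingers and chest below 0.1 N), for 0.3 s.
At the end, for the whole second after the job is handed in: the lid stands swung back to its stop (lid angle above 1.6 rad, at rest), the paddle flat on it (below 0.1 rad), having been let go part-open (0.25 to 1.2 rad) on the way (value of joint lid above 1.6 rad and value of joint paddle below 0.1 rad and velocity of joint lid below 0.05 rad/s); the robot touches nothing.
It fails at once if the catch is forced: the pawl is dragged against its keeper with more than 30 N (contact force between pawl and anything else above 30 N).
It fails at once if the lid is swung back by its paddle instead of by the lid itself (value of joint paddle above 0.3 rad and value of joint lid above 1.3 rad).
It fails at once if the lid is flung (faster than 3 rad/s) (velocity of joint lid above 3 rad/s).
It fails at once if another thing on the bench is shifted by more than 30 mm (distance of any of roller, spatula, bowl, tin, jar, brush from where it was at the start of the episode above 0.03 m).
It also fails if it takes over 53 s, if anything falls off the work surface, if the arm or the gripper's body presses on something with over 40 N, if the wrist force passes 120 N, or if a joint passes its speed limit or range.

### The arm

A 6-joint arm with a two-finger parallel gripper is mounted at the origin on the work surface. World frame = base frame: x ahead of the robot, y to its left, z up, the work surface at z = 0. Lengths are in m, angles in rad, forces in N, time in s.
With the tool pointing down it reaches from about 0.35 to 0.775 m from the base axis. Payload 7.3 kg.
Tool frame: the origin (TCP) lies on the mounting face of the last link; the fingertips stand 178 mm ahead of it and the grasp point (between the pads) lies 159 mm ahead of it (finger_overhang is the z of the fingertips in the tool frame, in m); z points along the fingers, y is the line along which they close (so a half turn about z gives the same grasp; the last joint's range is limited). The gripper opens to 92 mm and grips with 3 to 60 N. Pads are 19 mm wide; open, the fingers measure 130 mm over their backs; the gripper's body (75 mm by 190 mm) begins 47 mm behind the grasp point.
Start: joints at [1.14, 0.342, 1.524, -0, 1.275, -0.146], TCP at [0.147, 0.504, 0.405] pointing down, gripper open.
Joint ranges: [-2.53, 2.53], [-0.77, 2.02], [0.04, 2.7], [-1, 4.14], [0.28, 2.66], [-3.11, 3.11]. Speed limits (rad/s): [2.57, 2.57, 3.14, 3.14, 3.14, 3.14].

### API

Orientations are given as a unit quaternion [x, y, z, w].
In Python, from workcell import sense, get_image, get_calibration, job_done, masks_of, tip_of, finger_overhang gives the robot as it stands.
- The arm moves only by the shell command python3 -m handwheel 'ROWS'. ROWS is JSON, a list of rows, each a list of 7 numbers: the shift along the world's x, y, z in mm, then the turn, a rotation vector about the world's x, y, z in units of 5 degrees (1.0 is 5 degrees), then the finger opening in mm, from 0 to 91.8. In form: [[tx, ty, tz, rx, ry, rz, hand], ...]. A call has 1 to 12 rows; each row shifts and turns the commanded pose from where the row before left it; what a row does not reach is not made up. A row lasts 1/12 s, in which the tool goes at most 41.7 mm and 7.16 degrees, less where a joint would pass 70% of its speed; a pose out of reach is approached as far as the arm can. A call with a gripper value outside its range is refused whole. The fingers move at their own pace and stop on an object; the grip force is fixed at half the most. Time passes only in rows, so rows that do not move let the fingers close. It gives the time, the measured TCP pose, the force, the opening and the grip force at its end, in the units of the state.
- sense(): the state, without advancing time (a new reading comes with each control period).
- get_image(name): name is "scene" or "top" or "wrist"; returns (picture, depth): 480x640x3 uint8, red, green, blue; 480x640 float32, m along the optical axis (not along the pixel's ray), 0 where there is no reading.
- get_calibration(name): a dict with "mtx" (3x3 intrinsics, pixels), "k1" (the pictures are not rectified: a ray, as slopes to the right and down, at radius r is drawn at 1 + k1 r^2 times it, then the intrinsics apply), "rvec" (rotation vector, rad) and "tvec" (3), from world to camera coordinates, as OpenCV has them; the wrist camera has in their place "hand_eye" (4x4, takes a point from camera to tool coordinates, whose origin is the TCP and whose axes are the flange's). Camera axes: x right, y down, z forward; pixel columns grow to the right and rows downward; lengths in m; the calibration is good to about 2 mm. A picture is of the moment at which its call begins: read the wrist's pose just before it. get_calibration takes no time and is no camera call.
- job_done(): hands the job in; it is judged then, once.
Trained networks look in the newest picture that a camera, given by its name, has taken for a name from the list of things; names that differ only in an ending like _2 or _b are one class to them, and where a whole thing is asked for, a point or a joint stands for the part that bears it (a point fixed in the world has none). Each returns a list of dicts, best first, with "conf" (0 to 1); they miss things now and then, are a little off and sometimes report something else, mostly with a low value. They report only what shows in the picture. A call takes as long as a camera call.
- masks_of(camera, label): "pixels" (480x640 bool, what is visible of it) and "location" ([row, column] as shares, 0 to 1, of the picture: columns of its width, rows of its height, amid what is visible of it).
- tip_of(camera, label): "location" ([row, column] as shares, 0 to 1, of the picture: columns of its width, rows of its height: a listed point, or the origin of a listed thing).
The state is a dict: "time_s": time; "joint_pos": joint angles; "joint_velocities": joint speeds; "joint_efforts": joint torques, N m; "tool_pos": TCP position; "orientation": TCP orientation; "wrist_force": force on the tool from outside, world axes, zero at the start; "moment": the same for the moment, N m; "gripper_width": finger opening in m; "grip_force": force on a finger pad.
Only numpy, scipy, OpenCV 4.12 (cv2) and the standard library are available. Lean on these libraries where they do the work, as an engineer would, in place of code of your own. Each camera call takes 0.05 s, during which the arm holds its last target. There are 200 camera calls.

## Working session

There is one attempt and no reset: what is moved stays moved. The work goes in short steps, Python scripts to look and compute and a shell command to move; the robot and the scene stay as the last step left them, time stands still between calls to the robot, and variables do not carry over. Pictures are saved under pics/ and viewed, at most 10 in all, crops included, and the job is handed in when it is done.

```bash
mkdir -p pics
cat > h.py <<'E'
import numpy as np, cv2
from scipy.spatial.transform import Rotation as R
from workcell import *
def ray(cam,row,col):
    c=get_calibration(cam);m=np.array(c['mtx']);d=np.array([(col-m[0,2])/m[0,0],(row-m[1,2])/m[1,1]])
    u=d.copy()
    for _ in range(20): u=d/(1+c['k1']*(u@u))
    return np.r_[u,1],c
def toworld(cam,pc,c,s=None):
    if 'rvec' in c: return R.from_rotvec(np.ravel(c['rvec'])).inv().apply(pc-np.ravel(c['tvec']))
    h=np.array(c['hand_eye']);p=h[:3,:3]@pc+h[:3,3]
    return R.from_quat(s['orientation']).apply(p)+s['tool_pos']
def pt(cam,row,col,z=None,depth=None,s=None):
    r,c=ray(cam,row,col)
    if z is None:return toworld(cam,r*depth,c,s)
    a=toworld(cam,r*0,c,s);b=toworld(cam,r,c,s)
    return a+(b-a)*(z-a[2])/(b[2]-a[2])
E
python3 - <<'E'
from h import *
s=sense();print(s['tool_pos'],s['orientation'],s['time_s'])
for cam in('top','scene'):
    im,d=get_image(cam);cv2.imwrite(f'pics/{cam}0.png',im[:,:,::-1])
    for l,z in(('paddle_tip',.133),('lid_hinge',.112),('edge_left',.118),('edge_right',.118),('pawl',.133),('chest',0),('jar',0),('tin',0),('bowl',0),('spatula',0),('brush',0),('roller',0)):
        for t in tip_of(cam,l)[:1]:
            r,c=t['location'];r*=480;c*=640
            print(cam,l,round(t['conf'],2),round(r),round(c),pt(cam,r,c,z).round(3))
E
```

```text
[0.14740826 0.5037313  0.40404749] [ 1.41895690e-01  9.89881324e-01 -7.24947351e-04 -2.26290368e-04] 0.0
top paddle_tip 0.63 304 300 [0.442 0.051 0.133]
top lid_hinge 0.79 212 275 [0.641 0.106 0.112]
top edge_left 0.82 309 251 [0.43  0.155 0.118]
top chest 0.83 255 288 [0.562 0.086 0.   ]
top jar 0.9 309 490 [ 0.433 -0.387  0.   ]
top tin 0.82 287 153 [0.485 0.406 0.   ]
top bowl 0.95 230 160 [0.62  0.392 0.   ]
top spatula 0.66 319 294 [0.411 0.07  0.   ]
top roller 0.82 197 255 [0.7   0.166 0.   ]
scene paddle_tip 0.97 191 355 [0.434 0.045 0.133]
scene lid_hinge 0.91 257 385 [0.63  0.117 0.112]
scene edge_left 0.7 199 398 [0.433 0.147 0.118]
scene edge_right 0.97 209 317 [ 0.492 -0.037  0.118]
scene pawl 0.43 284 152 [ 0.773 -0.31   0.133]
scene chest 0.57 271 366 [0.559 0.084 0.   ]
scene jar 0.72 223 183 [ 0.436 -0.392  0.   ]
scene tin 0.69 263 500 [0.497 0.403 0.   ]
scene bowl 0.9 303 500 [0.627 0.379 0.   ]
scene brush 0.62 285 149 [ 0.659 -0.394  0.   ]
scene roller 0.61 320 402 [0.697 0.164 0.   ]
```

View pics/top0.png

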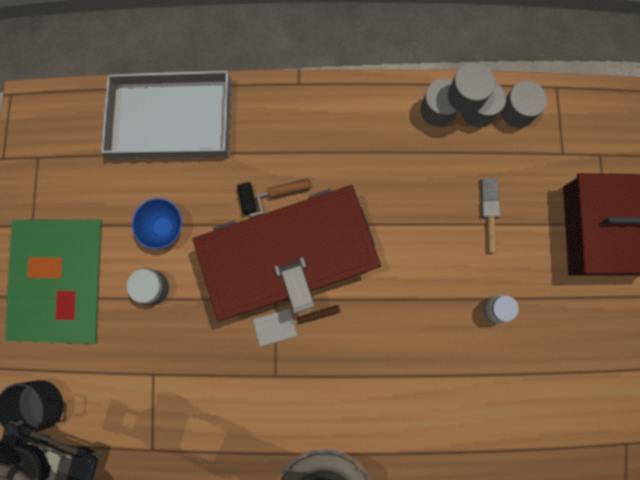

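View pics/scene0.png

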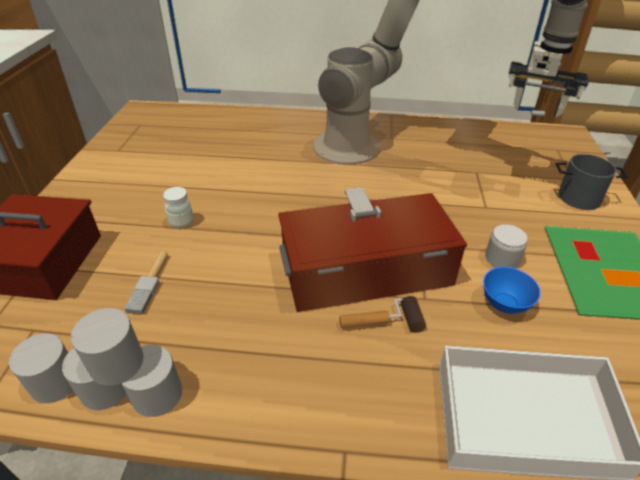

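Run:
```python
from h import *
im,d=get_image('top')
for l in('lid','paddle'):
    ms=masks_of('top',l)
    for m in ms[:2]:
        ys,xs=np.nonzero(m['pixels']);dd=d[ys,xs]
        P=np.array([pt('top',y,x,depth=z) for y,x,z in list(zip(ys,xs,dd))[::7] if z>0])
        print(l,m['conf'],len(ys),np.median(P,0).round(3),P.min(0).round(3),P.max(0).round(3))
        z0=np.median(P[:,2]); Q=P[abs(P[:,2]-z0)<.012][:,:2].astype(np.float32)
        r=cv2.minAreaRect(Q);print(r,cv2.boxPoints(r).round(3).tolist())
```

```text
lid 0.66 15461 [0.55  0.078 0.126] [ 0.41  -0.117 -0.006] [0.698 0.309 0.146]
((0.538229763507843, 0.07706622779369354), (0.22559307515621185, 0.3670823276042938), 18.80487823486328) [[0.3720000088214874, 0.21400000154972076], [0.4909999966621399, -0.13300000131130219], [0.7039999961853027, -0.05999999865889549], [0.5860000252723694, 0.28700000047683716]]
paddle 0.79 978 [0.478 0.058 0.137] [0.427 0.025 0.128] [0.527 0.092 0.143]
((0.4771488904953003, 0.0575258731842041), (0.0980093851685524, 0.0430510975420475), 19.29419708251953) [[0.42399999499320984, 0.06199999898672104], [0.43799999356269836, 0.020999999716877937], [0.531000018119812, 0.05299999937415123], [0.515999972820282, 0.09399999678134918]]
paddle 0.24 840 [ 0.431 -0.387  0.087] [ 0.402 -0.421 -0.004] [ 0.468 -0.365  0.095]
((0.4318687915802002, -0.3957148790359497), (0.05113077908754349, 0.051630258560180664), 82.75894927978516) [[0.40299999713897705, -0.4180000126361847], [0.45399999618530273, -0.42399999499320984], [0.460999995470047, -0.37400001287460327], [0.4090000092983246, -0.367000013589859]]
```

The top view shows the paddle at px (295,285), pointing down and right. The chest is centred at about (288,252), its yaw is about 18.7°, and the spatula lies at (300,322) under the paddle's end. The scene view agrees: hinge at (385,257), paddle at (362,202). Next I move above the paddle and take a closer look with the wrist camera.

```bash
python3 -m handwheel '[[20,-32,0,0,0,0.6,90],[20,-32,0,0,0,0.6,90],[20,-32,0,0,0,0.6,90],[20,-32,0,0,0,0.6,90],[20,-32,0,0,0,0.6,90],[20,-32,0,0,0,0.6,90],[20,-32,0,0,0,0.6,90],[20,-32,0,0,0,0.6,90],[20,-32,0,0,0,0.6,90],[20,-32,0,0,0,0.6,90],[20,-32,0,0,0,0.5,90],[20,-32,0,0,0,0.5,90]]'
python3 -m handwheel '[[20,-32,0,0,0,0,90],[20,-32,0,0,0,0,90],[0,0,0,0,0,0,90],[0,0,0,0,0,0,90],[0,0,0,0,0,0,90]]'
python3 - <<'E'
from h import *
s=sense();print(s['joint_pos'].round(2) if hasattr(s['joint_pos'],'round') else s['joint_pos'])
im,d=get_image('wrist');cv2.imwrite('pics/w1.png',im[:,:,::-1])
for l,z in(('paddle_tip',.133),('edge_left',.118),('edge_right',.118),('pawl',.133)):
    for t in tip_of('wrist',l)[:1]:
        r,c=t['location'];r*=480;c*=640
        print(l,round(t['conf'],2),round(r),round(c),pt('wrist',r,c,z,s=s).round(4))
for m in masks_of('wrist','paddle')[:1]:
    ys,xs=np.nonzero(m['pixels']);dd=d[ys,xs]
    P=np.array([pt('wrist',y,x,depth=z,s=s) for y,x,z in list(zip(ys,xs,dd))[::11] if z>0])
    P=P[abs(P[:,2]-.138)<.01];print(m['conf'],np.median(P[:,2]),len(P));r=cv2.minAreaRect(P[:,:2].astype(np.float32));print(r,cv2.boxPoints(r).round(4).tolist())
E
```

```text
time_s: 2.45
tool_pos: [0.388, 0.1181, 0.405]
orientation: [-0.163, 0.987, 0.0, 0.0]
wrist_force: [1.6, 0.9, -0.2]
gripper_width: 0.09
grip_force: 0.0
time_s: 2.87
tool_pos: [0.4272, 0.056, 0.4046]
orientation: [-0.162, 0.987, 0.0, -0.0]
wrist_force: [-0.4, -0.9, -0.3]
gripper_width: 0.0899
grip_force: 0.0
[-0.05  0.17  1.76  0.    1.21 -1.94]
paddle_tip 0.89 258 297 [0.4434 0.0448 0.133 ]
edge_right 0.83 275 169 [ 0.4957 -0.0493  0.118 ]
0.64 0.13694180214452778 441
((0.4766528010368347, 0.05429821461439133), (0.09902157634496689, 0.04628024622797966), 20.004545211791992) [[0.4221999943256378, 0.05909999832510948], [0.43799999356269836, 0.015599999576807022], [0.5310999751091003, 0.0494999997317791], [0.5152999758720398, 0.09300000220537186]]
```

View pics/w1.png

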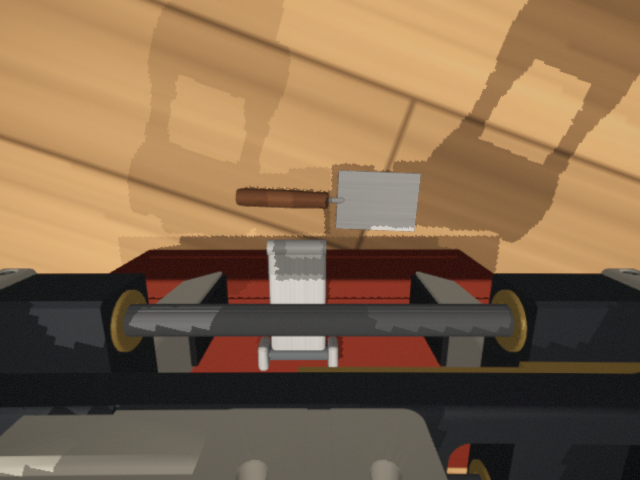

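The wrist view shows the paddle's free end at px (297,250), with its width spanning columns 268–327. It lines up with the fingers, so I descend around the tip.

```bash
python3 -m handwheel '[[9,-6,0,0,0,0,90],[9,-6,0,0,0,0,90],[0,0,-20,0,0,0,90],[0,0,-20,0,0,0,90],[0,0,-20,0,0,0,90],[0,0,-20,0,0,0,90],[0,0,-20,0,0,0,90],[0,0,-12,0,0,0,90],[0,0,0,0,0,0,90],[0,0,0,0,0,0,90]]'
python3 -m handwheel '[[0,0,0,0,0,0,42],[0,0,0,0,0,0,42],[0,0,0,0,0,0,42],[0,0,0,0,0,0,42],[0,0,0,0,0,0,42],[0,0,0,0,0,0,42],[0,0,0,0,0,0,42],[0,0,0,0,0,0,42]]'
```

```text
time_s: 4.0
tool_pos: [0.4462, 0.0435, 0.2924]
orientation: [-0.162, 0.987, 0.0, -0.001]
wrist_force: [-0.5, -0.1, -0.3]
gripper_width: 0.0896
grip_force: 0.0
time_s: 4.67
tool_pos: [0.4453, 0.0443, 0.2927]
orientation: [-0.162, 0.987, 0.001, -0.0]
wrist_force: [-1.0, 5.1, 1.5]
gripper_width: 0.0437
grip_force: 27.3
```

```bash
cat > arc.py <<'E'
import numpy as np
yaw=np.radians(18.6);X=np.array([np.cos(yaw),np.sin(yaw)])
def G(phi,th):
    p=np.array([-.13,.021])+.08*np.array([-np.cos(phi),np.sin(phi)])
    c,s=np.cos(th),np.sin(th);return np.array([c*p[0]+s*p[1],-s*p[0]+c*p[1]])
def tcp(phi,th):
    a=.5*(phi+th);return G(phi,th)+.159*np.array([np.sin(a),np.cos(a)]),a
def show(seq):
    o,a0=tcp(*seq[0])
    for q in seq[1:]:
        t,a=tcp(*q);d=(t-o)*1000;u=np.degrees(a-a0)/5
        print(q,np.r_[d[0]*X,d[1]].round(1),(u*np.array([-np.sin(yaw),np.cos(yaw)])).round(2));o,a0=t,a
show([(p,0) for p in np.linspace(0,.72,10).round(3)])
show([(.72,t) for t in np.linspace(0,.6,11).round(3)])
E
python3 arc.py
```

```text
(np.float64(0.08), 0) [6.3 2.1 6.3] [-0.15  0.43]
(np.float64(0.16), 0) [6.7 2.3 6. ] [-0.15  0.43]
(np.float64(0.24), 0) [7.2 2.4 5.6] [-0.15  0.43]
(np.float64(0.32), 0) [7.6 2.6 5.3] [-0.15  0.43]
(np.float64(0.4), 0) [8.1 2.7 4.8] [-0.15  0.43]
(np.float64(0.48), 0) [8.5 2.8 4.4] [-0.15  0.43]
(np.float64(0.56), 0) [8.8 3.  3.9] [-0.15  0.43]
(np.float64(0.64), 0) [9.2 3.1 3.4] [-0.15  0.43]
(np.float64(0.72), 0) [9.5 3.2 2.9] [-0.15  0.43]
(0.72, np.float64(0.06)) [8.7 2.9 9.5] [-0.11  0.33]
(0.72, np.float64(0.12)) [9.3 3.1 9.1] [-0.11  0.33]
(0.72, np.float64(0.18)) [9.9 3.3 8.6] [-0.11  0.33]
(0.72, np.float64(0.24)) [10.4  3.5  8.1] [-0.11  0.33]
(0.72, np.float64(0.3)) [10.9  3.7  7.5] [-0.11  0.33]
(0.72, np.float64(0.36)) [11.4  3.8  7. ] [-0.11  0.33]
(0.72, np.float64(0.42)) [11.8  4.   6.4] [-0.11  0.33]
(0.72, np.float64(0.48)) [12.2  4.1  5.7] [-0.11  0.33]
(0.72, np.float64(0.54)) [12.6  4.3  5. ] [-0.11  0.33]
(0.72, np.float64(0.6)) [13.   4.4  4.3] [-0.11  0.33]
```

```bash
python3 -m handwheel '[[3.2,1.1,3.1,-0.08,0.22,0,42],[3.2,1.1,3.1,-0.08,0.22,0,42],[3.4,1.2,3,-0.08,0.22,0,42],[3.4,1.2,3,-0.08,0.22,0,42]]'
python3 -m handwheel '[[3.6,1.2,2.8,-0.08,0.22,0,42],[3.6,1.2,2.8,-0.08,0.22,0,42],[3.8,1.3,2.6,-0.08,0.22,0,42],[3.8,1.3,2.6,-0.08,0.22,0,42]]'
```

```text
time_s: 5.0
tool_pos: [0.4586, 0.0491, 0.3042]
orientation: [-0.162, 0.986, -0.007, -0.041]
wrist_force: [1.9, 5.2, -7.8]
gripper_width: 0.0437
grip_force: 30.0
time_s: 5.33
tool_pos: [0.4733, 0.0543, 0.3146]
orientation: [-0.162, 0.983, -0.014, -0.082]
wrist_force: [2.2, 4.7, -10.1]
gripper_width: 0.0437
grip_force: 30.0
```

```bash
python3 -m handwheel '[[4,1.3,2.4,-0.08,0.22,0,42],[4,1.3,2.4,-0.08,0.22,0,42],[4.2,1.4,2.2,-0.08,0.22,0,42]]'
python3 -m handwheel '[[4.2,1.4,2.2,-0.08,0.22,0,42],[4.4,1.5,2,-0.08,0.22,0,42],[0,0,0,0,0,0,42]]'
python3 - <<'E'
from h import *
s=sense();print(s['moment'],s['joint_pos']);im,d=get_image('scene');cv2.imwrite('pics/s2.png',cv2.resize(im[120:320,250:500,::-1],None,fx=2.4,fy=2.4))
E
```

```text
time_s: 5.58
tool_pos: [0.4854, 0.0585, 0.3213]
orientation: [-0.161, 0.98, -0.019, -0.112]
wrist_force: [0.2, 5.9, -10.0]
gripper_width: 0.0435
grip_force: 30.0
time_s: 5.83
tool_pos: [0.494, 0.0615, 0.3253]
orientation: [-0.161, 0.978, -0.023, -0.133]
wrist_force: [-1.1, 4.5, -8.3]
gripper_width: 0.0434
grip_force: 30.0
[ 0.89942937 -0.01977864 -0.24990943] [-0.0050744   0.44148113  1.62103825 -0.09138245  1.33530629 -1.86954057]
```

View pics/s2.png

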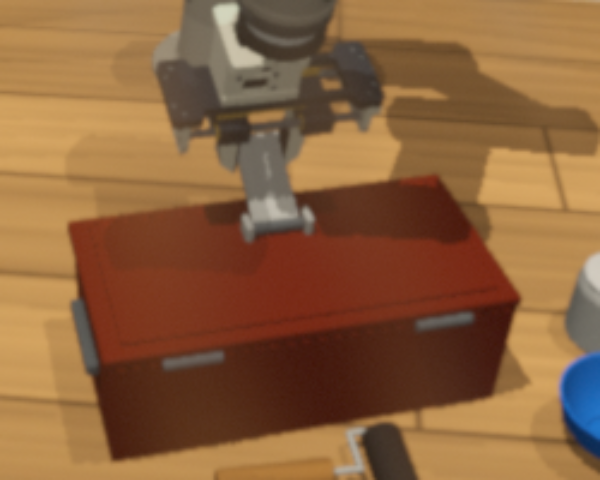

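The scene crop shows the paddle raised between the fingers at about (265,170) and the lid still shut. I carry on to the paddle's stop and then start lifting the lid.

```bash
python3 -m handwheel '[[4.4,1.5,2,-0.08,0.22,0,42],[4.5,1.5,1.8,-0.08,0.22,0,42],[4.6,1.6,1.7,-0.08,0.22,0,42]]'
python3 -m handwheel '[[4.7,1.6,1.5,-0.08,0.22,0,42],[4.4,1.5,4.8,-0.06,0.17,0,42],[4.4,1.5,4.8,-0.06,0.17,0,42]]'
```

```text
time_s: 6.13
tool_pos: [0.5069, 0.066, 0.3306]
orientation: [-0.16, 0.973, -0.028, -0.163]
wrist_force: [-2.0, 6.4, -9.8]
gripper_width: 0.0436
grip_force: 30.0
time_s: 6.38
tool_pos: [0.5205, 0.0706, 0.3414]
orientation: [-0.16, 0.968, -0.033, -0.188]
wrist_force: [-3.9, 4.5, -10.4]
gripper_width: 0.0434
grip_force: 30.0
```

```bash
python3 -m handwheel '[[4.6,1.5,4.6,-0.06,0.17,0,42],[4.6,1.5,4.6,-0.06,0.17,0,42],[5,1.6,4.3,-0.06,0.17,0,42],[5,1.6,4.3,-0.06,0.17,0,42]]'
python3 -m handwheel '[[5.2,1.8,4,-0.06,0.17,0,42],[5.2,1.8,4,-0.06,0.17,0,42],[5.4,1.8,3.8,-0.06,0.17,0,42],[5.5,1.8,3.7,-0.06,0.17,0,42],[5.7,1.9,3.5,-0.06,0.17,0,42],[5.7,1.9,3.5,-0.06,0.17,0,42]]'
```

```text
time_s: 6.72
tool_pos: [0.5396, 0.0771, 0.3593]
orientation: [-0.159, 0.962, -0.038, -0.219]
wrist_force: [-4.8, 7.0, -9.8]
gripper_width: 0.0436
grip_force: 30.0
time_s: 7.22
tool_pos: [0.5723, 0.0883, 0.3817]
orientation: [-0.157, 0.95, -0.046, -0.264]
wrist_force: [-8.1, 8.2, -7.4]
gripper_width: 0.0431
grip_force: 30.0
```

```bash
python3 -m handwheel '[[5.9,2,3.2,-0.06,0.17,0,42],[5.9,2,3.2,-0.06,0.17,0,42],[6.1,2,2.9,-0.06,0.17,0,42],[6.1,2,2.9,-0.06,0.17,0,42],[6.3,2.1,2.5,-0.06,0.17,0,42],[6.3,2.1,2.5,-0.06,0.17,0,42],[6.5,2.2,2.2,-0.06,0.17,0,42],[0,0,0,0,0,0,42],[0,0,0,0,0,0,42]]'
python3 - <<'E'
from h import *
im,d=get_image('scene');cv2.imwrite('pics/s3.png',cv2.resize(im[120:320,250:500,::-1],None,fx=2.4,fy=2.4))
E
```

```text
time_s: 7.97
tool_pos: [0.6154, 0.1031, 0.4016]
orientation: [-0.155, 0.934, -0.055, -0.316]
wrist_force: [-9.6, 7.4, -3.4]
gripper_width: 0.0438
grip_force: 30.0
```

View pics/s3.png

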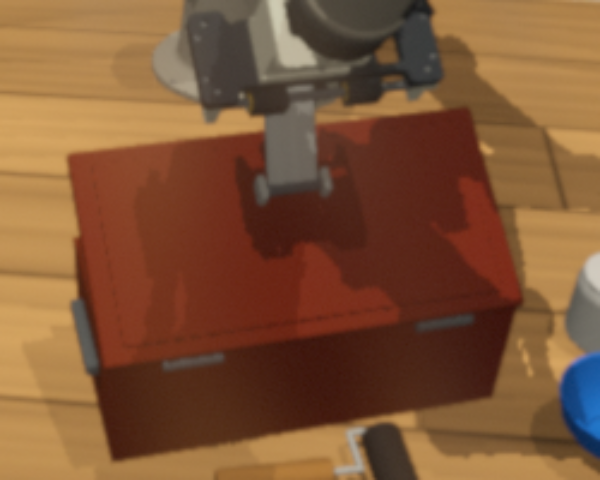

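The scene crop shows the lid raised by about 0.55 rad and the paddle at its stop, held at about (290,130). I open the fingers and back off along the tool axis.

```bash
python3 -m handwheel '[[0,0,0,0,0,0,60],[0,0,0,0,0,0,90],[0,0,0,0,0,0,90],[0,0,0,0,0,0,90],[0,0,0,0,0,0,90],[0,0,0,0,0,0,90],[0,0,0,0,0,0,90]]'
python3 -m handwheel '[[5,2,20,0,0,0,90],[5,2,20,0,0,0,90],[0,0,25,0,0,0,90],[0,0,25,0,0,0,90],[-10,-3,20,0,0,0,90],[-30,-10,10,0.3,-0.95,0,90],[-30,-10,0,0.3,-0.95,0,90],[-30,-10,0,0.3,-0.95,0,90],[-30,-10,0,0.3,-0.95,0,90],[-30,-10,0,0.3,-0.95,0,90]]'
python3 - <<'E'
from h import *
print(sense()['joint_pos'])
im,d=get_image('scene');cv2.imwrite('pics/s4.png',cv2.resize(im[100:340,230:530,::-1],None,fx=2,fy=2))
for cam in('scene','top'):
  im,d=get_image(cam)
  for l in ('edge_left','edge_right'):
    for t in tip_of(cam,l)[:1]:
        r,c=t['location'];r*=480;c*=640;dd=d[int(r)-2:int(r)+3,int(c)-2:int(c)+3];print(cam,l,round(t['conf'],2),[pt(cam,r,c,depth=q).round(3).tolist() for q in (dd.min(),dd.max())])
  for m in masks_of(cam,'lid')[:1]:
    ys,xs=np.nonzero(m['pixels']);P=np.array([pt(cam,y,x,depth=d[y,x]) for y,x in list(zip(ys,xs))[::9] if d[y,x]>0])
    a=np.radians(18.6);rel=P[:,:2]-[.645,.114];u=rel@[np.cos(a),np.sin(a)];v=rel@[-np.sin(a),np.cos(a)]
    k=(u>-.15)&(u<-.02)&(abs(v)>.06)&(abs(v)<.17)&(P[:,2]>.1)
    f=np.polyfit(u[k],P[k,2],1);print(cam,'theta',-np.arctan(f[0]),f,k.sum())
E
```

```text
time_s: 8.6
tool_pos: [0.6163, 0.101, 0.4033]
orientation: [-0.154, 0.936, -0.057, -0.312]
wrist_force: [-0.0, -0.3, -0.7]
gripper_width: 0.0857
grip_force: 0.0
time_s: 9.43
tool_pos: [0.4645, 0.0518, 0.5233]
orientation: [-0.159, 0.982, -0.027, -0.1]
wrist_force: [-0.6, -0.7, 0.7]
gripper_width: 0.0897
grip_force: 0.0
[-0.02605238  0.2207231   1.3764097  -0.09049441  1.73167029 -1.92387338]
scene edge_left 0.76 [[0.472, 0.157, 0.224], [0.102, 0.2, -0.005]]
scene edge_right 0.64 [[0.531, -0.033, 0.222], [0.185, -0.071, -0.007]]
scene theta 0.5459273488978366 [-0.60751559  0.12987176] 792
top edge_left 0.78 [[0.445, 0.13, 0.453], [0.446, 0.131, 0.444]]
top edge_right 0.65 [[0.494, -0.033, 0.458], [0.495, -0.033, 0.451]]
top theta 0.6897636560997119 [-0.82493885  0.11473048] 307
```

View pics/s4.png

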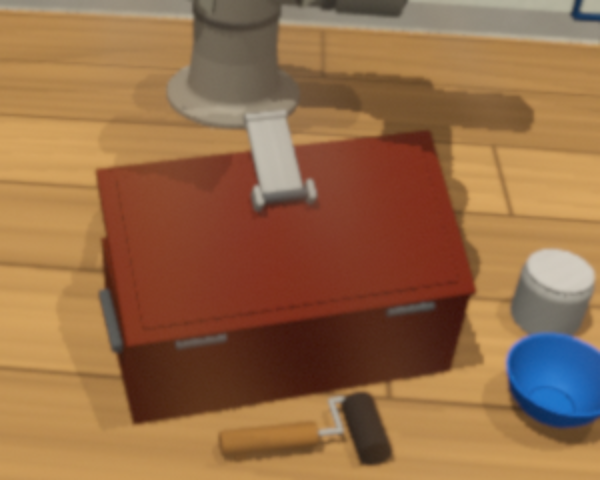

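The lid stands by itself at about 0.55 rad and the paddle lies flat, centred at (275,155) in the crop. Next I close the fingers, tilt the tool 45° forward, and get in front of the lid's edge on the -y side.

```bash
python3 -m handwheel '[[-8,-14,0,0.3,-0.9,0,60],[-8,-14,0,0.3,-0.9,0,30],[-8,-15,0,0.3,-0.9,0,0],[-8,-14,0,0.3,-0.9,0,0],[-8,-15,0,0.3,-0.9,0,0],[-8,-14,0,0.3,-0.9,0,0],[-8,-15,0,0.3,-0.9,0,0],[-8,-14,0,0.3,-0.9,0,0],[-8,-15,0,0.3,-0.9,0,0],[-8,-14,0,0.3,-0.9,0,0],[-8,-15,0,0.3,-0.9,0,0],[-7,-14,0,0.3,-0.9,0,0]]'
python3 -m handwheel '[[0,0,-35,0,0,0,0],[0,0,-35,0,0,0,0],[0,0,-35,0,0,0,0],[0,0,-30,0,0,0,0],[0,0,-30,0,0,0,0],[0,0,0,0,0,0,0],[0,0,0,0,0,0,0]]'
python3 -c "
from h import *
s=sense();print(s['joint_pos'],R.from_quat(s['orientation']).apply([[0,0,1],[0,1,0]]))"
```

```text
time_s: 10.88
tool_pos: [0.3715, -0.1219, 0.5233]
orientation: [-0.143, 0.913, 0.052, 0.379]
wrist_force: [-0.3, 0.9, -0.2]
gripper_width: 0.0145
grip_force: 0.0
time_s: 11.47
tool_pos: [0.388, -0.1038, 0.3888]
orientation: [-0.134, 0.923, 0.05, 0.357]
wrist_force: [-0.5, 0.1, 0.0]
gripper_width: 0.0003
grip_force: 0.0
[-0.64992008  0.02981372  2.08554428  0.90333069  0.75896964 -3.10449195] [[ 0.64545304  0.18829645 -0.7402262 ]
 [-0.28291343  0.95914163 -0.00270778]]
```

Joint 6 reached its limit. A half turn about the tool axis gives the same grasp with joint 6 near 0, so I rise and do that.

```bash
python3 -m handwheel '[[0,0,30,0.9,0.26,-1.04,0],[0,0,30,0.9,0.26,-1.04,0],[0,0,20,0.9,0.26,-1.04,0],[0,0,0,0.9,0.26,-1.04,0],[0,0,0,0.9,0.26,-1.04,0],[0,0,0,0.9,0.26,-1.04,0],[0,0,0,0.9,0.26,-1.04,0],[0,0,0,0.9,0.26,-1.04,0],[0,0,0,0.9,0.26,-1.04,0],[0,0,0,0.9,0.26,-1.04,0],[0,0,0,0.9,0.26,-1.04,0],[0,0,0,0.9,0.26,-1.04,0]]'
python3 -m handwheel '[[0,0,0,0.9,0.26,-1.04,0],[0,0,0,0.9,0.26,-1.04,0],[0,0,0,0.9,0.26,-1.04,0],[0,0,0,0.9,0.26,-1.04,0],[0,0,0,0.9,0.26,-1.04,0],[0,0,0,0.9,0.26,-1.04,0],[0,0,0,0.9,0.26,-1.04,0],[0,0,0,0.9,0.26,-1.04,0],[0,0,0,0.9,0.26,-1.04,0],[0,0,0,0.9,0.26,-1.04,0],[0,0,0,0.9,0.26,-1.04,0],[0,0,0,0.9,0.26,-1.04,0]]'
cat > go.py <<'E'
from h import *
import sys
u,v,z,tilt=map(float,sys.argv[1:])
a=np.radians(18.6);X=np.array([np.cos(a),np.sin(a),0]);Y=np.array([-np.sin(a),np.cos(a),0]);Z=np.array([0,0,1.])
s=sense();Rc=R.from_quat(s['orientation']);t=np.radians(tilt)
tz=X*np.cos(t)-Z*np.sin(t);H=np.array([.645,.114,0])
T=H+u*X+v*Y+z*Z-.178*tz
best=min((R.from_matrix(np.c_[np.cross(y,tz),y,tz]) for y in(Y,-Y)),key=lambda q:(q*Rc.inv()).magnitude())
tip=Rc.apply([0,0,.178])+s['tool_pos']-H
print('tip uvz now',(tip@X).round(3),(tip@Y).round(3),tip[2].round(3),'joints',np.round(s['joint_pos'],2))
print('shift mm',((T-s['tool_pos'])*1e3).round(0),'turn units',(np.degrees((best*Rc.inv()).as_rotvec())/5).round(2),'TCP',T.round(3))
E
python3 go.py -.21 -.135 .165 45
```

```text
time_s: 12.47
tool_pos: [0.3877, -0.1044, 0.4608]
orientation: [0.506, 0.784, 0.268, 0.239]
wrist_force: [0.7, 0.3, 0.2]
gripper_width: 0.0008
grip_force: 0.0
time_s: 13.47
tool_pos: [0.3877, -0.1044, 0.4608]
orientation: [0.901, 0.246, 0.356, -0.004]
wrist_force: [0.1, -0.0, -0.0]
gripper_width: 0.0007
grip_force: 0.0
tip uvz now -0.195 -0.131 0.328 joints [-0.65 -0.06  1.95  0.74  0.91  0.02]
shift mm [ -18.  -17. -170.] turn units [ 2.11 -0.02 -1.58] TCP [ 0.37  -0.121  0.291]
```

```bash
python3 -m handwheel '[[-9,-8,0,1,0,-0.8,0],[-9,-8,0,1,0,-0.8,0],[0,0,-30,0,0,0,0],[0,0,-30,0,0,0,0],[0,0,-30,0,0,0,0],[0,0,-30,0,0,0,0],[0,0,-25,0,0,0,0],[0,0,-25,0,0,0,0],[0,0,0,0,0,0,0],[0,0,0,0,0,0,0]]'; python3 go.py -.21 -.135 .165 45
```

```text
time_s: 14.3
tool_pos: [0.3702, -0.1206, 0.2897]
orientation: [0.912, 0.152, 0.376, -0.058]
wrist_force: [0.5, 0.2, 0.4]
gripper_width: 0.0002
grip_force: 0.0
tip uvz now -0.21 -0.135 0.163 joints [-0.75  0.22  2.26  1.3   0.69 -0.58]
shift mm [-0. -0.  1.] turn units [ 0.11 -0.03 -0.03] TCP [ 0.37  -0.121  0.291]
```

```bash
python3 -m handwheel '[[20,7,0,0,0,0,0],[20,7,0,0,0,0,0],[20,7,0,0,0,0,0],[5,1,0,0,0,0,0],[0,0,0,0,0,0,0]]'
python3 - <<'E'
import numpy as np
X=np.array([.948,.319])
f=lambda t:np.array([-.15*np.cos(t)-.014*np.sin(t),.112+.15*np.sin(t)-.014*np.cos(t)])
g=np.arange(.45,1.84,.06)
for a,b in zip(g,g[1:]):
    d=(f(b)-f(a))*1e3;print(b.round(2),np.r_[d[0]*X,d[1]].round(1))
E
```

```text
time_s: 14.72
tool_pos: [0.436, -0.0979, 0.2914]
orientation: [0.911, 0.154, 0.377, -0.057]
wrist_force: [-0.1, -0.9, -0.3]
gripper_width: 0.0004
grip_force: 0.0
0.51 [3.2 1.1 8.4]
0.57 [3.7 1.2 8.2]
0.63 [4.2 1.4 7.9]
0.69 [4.6 1.5 7.6]
0.75 [5.  1.7 7.3]
0.81 [5.4 1.8 7. ]
0.87 [5.8 2.  6.6]
0.93 [6.2 2.1 6.3]
0.99 [6.5 2.2 5.8]
1.05 [6.9 2.3 5.4]
1.11 [7.1 2.4 5. ]
1.17 [7.4 2.5 4.5]
1.23 [7.7 2.6 4. ]
1.29 [7.9 2.7 3.6]
1.35 [8.1 2.7 3. ]
1.41 [8.2 2.8 2.5]
1.47 [8.4 2.8 2. ]
1.53 [8.5 2.8 1.5]
1.59 [8.5 2.9 0.9]
1.65 [8.6 2.9 0.4]
1.71 [ 8.6  2.9 -0.1]
1.77 [ 8.5  2.9 -0.7]
1.83 [ 8.5  2.9 -1.2]
```

```bash
python3 -m handwheel '[[3.2,1.1,8.4,0,0,0,0],[3.7,1.2,8.2,0,0,0,0],[4.2,1.4,7.9,0,0,0,0],[4.6,1.5,7.6,0,0,0,0],[5,1.7,7.3,0,0,0,0]]'; python3 -m handwheel '[[5.4,1.8,7,0,0,0,0],[5.8,2,6.6,0,0,0,0],[6.2,2.1,6.3,0,0,0,0],[6.5,2.2,5.8,0,0,0,0]]'
python3 - <<'E'
from h import *
im,d=get_image('scene');cv2.imwrite('pics/s5.png',cv2.resize(im[60:340,200:550,::-1],None,fx=1.7,fy=1.7))
E
```

```text
time_s: 15.13
tool_pos: [0.4537, -0.0911, 0.3282]
orientation: [0.913, 0.152, 0.374, -0.058]
wrist_force: [-1.2, -0.6, -9.3]
gripper_width: 0.0006
grip_force: 4.0
time_s: 15.47
tool_pos: [0.4772, -0.0831, 0.3529]
orientation: [0.914, 0.153, 0.372, -0.058]
wrist_force: [-3.3, -1.8, -11.9]
gripper_width: 0.0003
grip_force: 5.0
```

View pics/s5.png

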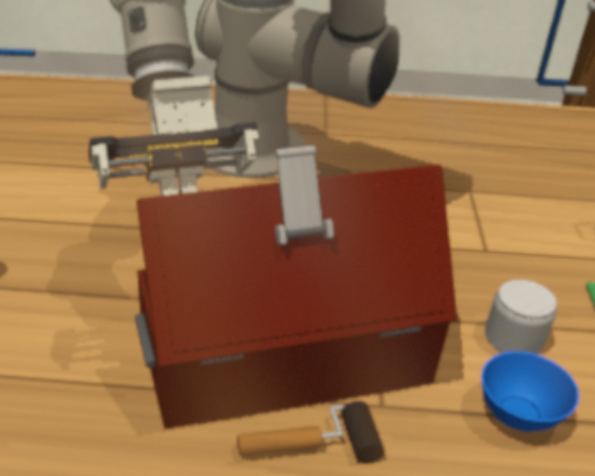

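The scene crop shows the lid rising, at about 0.9 rad, with the fingers at (180,185) under its front edge and well clear of the paddle at (300,190). I continue along the arc.

```bash
python3 -m handwheel '[[6.9,2.3,5.4,0,0,0,0],[7.1,2.4,5,0,0,0,0],[7.4,2.5,4.5,0,0,0,0],[7.7,2.6,4,0,0,0,0],[7.9,2.7,3.6,0,0,0,0]]'; python3 -m handwheel '[[8.1,2.7,3,0,0,0,0],[8.2,2.8,2.5,0,0,0,0],[8.4,2.8,2,0,0,0,0],[8.5,2.8,1.5,0,0,0,0],[8.5,2.9,0.9,0,0,0,0]]'
```

```text
time_s: 15.93
tool_pos: [0.5144, -0.0707, 0.3753]
orientation: [0.913, 0.153, 0.373, -0.058]
wrist_force: [-5.0, -2.0, -9.0]
gripper_width: 0.0004
grip_force: 4.3
time_s: 16.35
tool_pos: [0.5563, -0.0568, 0.3855]
orientation: [0.913, 0.153, 0.373, -0.058]
wrist_force: [-6.4, -1.6, -5.6]
gripper_width: 0.0003
grip_force: 3.5
```

```bash
python3 -m handwheel '[[7,2.4,0.3,0,0,0,0],[6,2,0,0,0,0,0],[5,1.7,0,0,0,0,0]]'; python3 -m handwheel '[[4,1.3,0,0,0,0,0],[3,1,0,0,0,0,0],[0,0,0,0,0,0,0]]'; python3 go.py 0 -.135 .26 45
```

```text
time_s: 16.6
tool_pos: [0.5745, -0.0508, 0.3861]
orientation: [0.913, 0.153, 0.373, -0.058]
wrist_force: [-6.4, -1.4, -5.3]
gripper_width: 0.0001
grip_force: 3.1
time_s: 16.85
tool_pos: [0.5818, -0.0485, 0.3866]
orientation: [0.913, 0.153, 0.374, -0.058]
wrist_force: [-5.2, -1.2, -3.3]
gripper_width: 0.0003
grip_force: 2.2
tip uvz now 0.013 -0.135 0.26 joints [-0.32  0.35  1.69  0.83  0.6   0.34]
shift mm [-13.  -6.  -1.] turn units [ 0.13 -0.07 -0.04] TCP [ 0.569 -0.054  0.386]
```

```bash
python3 -m handwheel '[[4,1.3,0,0,0,0,0],[3,1,0,0,0,0,0],[0,0,0,0,0,0,0]]'; python3 -m handwheel '[[3,1,0,0,0,0,0],[2,0.7,0,0,0,0,0],[0,0,0,0,0,0,0]]'
```

```text
time_s: 17.1
tool_pos: [0.5857, -0.0473, 0.3865]
orientation: [0.914, 0.154, 0.372, -0.057]
wrist_force: [-45.4, -14.0, 11.3]
gripper_width: 0.0007
grip_force: 24.3
time_s: 17.35
tool_pos: [0.5872, -0.0469, 0.3869]
orientation: [0.915, 0.155, 0.369, -0.057]
wrist_force: [-89.4, -26.7, 28.8]
gripper_width: 0.0006
grip_force: 48.1
```

It is at the stop. I back off.

```bash
python3 -m handwheel '[[-6,-2,0,0,0,0,0],[-10,-3,0,0,0,0,0],[-25,-8,0,0,0,0,0],[-30,-10,0,0,0,0,0],[-30,-10,0,0,0,0,0],[0,0,0,0,0,0,0],[0,0,0,0,0,0,0]]'
python3 - <<'E'
from h import *
im,d=get_image('scene');cv2.imwrite('pics/s6.png',cv2.resize(im[60:340,200:550,::-1],None,fx=1.7,fy=1.7))
for m in masks_of('scene','lid')[:1]:
    ys,xs=np.nonzero(m['pixels']);P=np.array([pt('scene',y,x,depth=d[y,x]) for y,x in list(zip(ys,xs))[::9] if d[y,x]>0])
    a=np.radians(18.6);rel=P[:,:2]-[.645,.114];u=rel@[np.cos(a),np.sin(a)];v=rel@[-np.sin(a),np.cos(a)]
    k=(P[:,2]>.14)&(P[:,2]<.28)&(abs(v)>.06)&(abs(v)<.17)&(abs(u)<.08)
    f=np.polyfit(P[k,2],u[k],1);print('theta',np.pi/2+np.arctan(f[0]),k.sum())
E
```

```text
time_s: 17.93
tool_pos: [0.4929, -0.0779, 0.3886]
orientation: [0.912, 0.152, 0.377, -0.056]
wrist_force: [-0.0, -0.4, 0.6]
gripper_width: 0.0005
grip_force: 0.0
theta 1.721172289038678 629
```

View pics/s6.png

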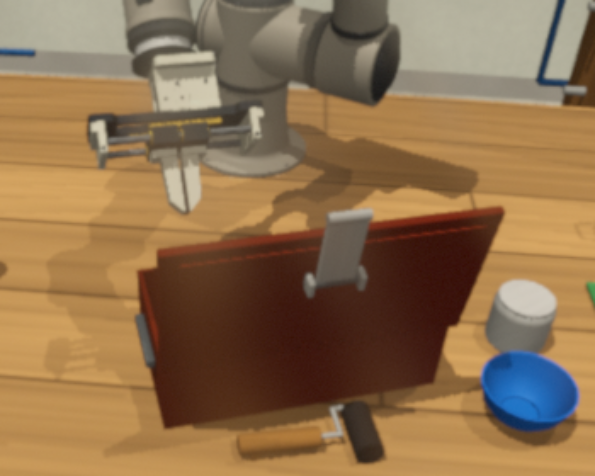

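The lid stands at its stop (1.72 rad) with the paddle flat at (345,245). The fingers at (185,190) are clear of it.

```bash
python3 -c "
from workcell import *
print(job_done())"
```

```text
the job is handed in; nothing more can be done
None
```

The chest is open and the job is handed in at about 18 s of the 53 s allowed: the lid was let go part-open at about 0.55 rad with the paddle flat, then pushed by its own front edge to the stop (measured 1.72 rad), and the robot is clear of everything; no verdict was returned, and I pressed the lid against its stop with about 98 N at the wrist (limit 120 N) before backing off.

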